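# Tip the dosing cup and snap it into its dock

### The arm

A 7-joint arm with a two-finger parallel gripper is mounted at the origin on the work surface; the furniture and walls round the work are solid. World frame = base frame: x ahead of the robot, y to its left, z up, the work surface at z = 0. Lengths are in m, angles in rad, forces in N, time in s.
With the tool pointing down it reaches from about 0.4 to 0.875 m from the base axis. Payload 6.5 kg.
Tool frame: the origin (TCP) lies on the mounting face of the last link; the fingertips stand 173 mm ahead of it and the grasp point (between the pads) lies 155 mm ahead of it (manip.tcp_to_tips is the distance from the TCP to the fingertips, in m); z points along the fingers, y is the direction in which the jaws open and shut (so a half turn about z gives the same grasp; the last joint's range is limited). The gripper opens to 85 mm and grips with 20 to 120 N. Pads are 22 mm wide; open, the fingers measure 114 mm over their backs; the gripper's body (76 mm by 85 mm) begins 54 mm behind the grasp point. The pads swing forward as they close: fully open they stand 13 mm farther back than shut.
Start: joints at [-1.288, 0.536, -0.004, 1.538, 0.003, 1.067, -0.071], TCP at [0.222, 0.611, 0.405] pointing down, gripper open.
Joint ranges: [-2.7, 2.7], [-0.37, 2.16], [-1.27, 1.26], [0.24, 2.4], [-1.31, 4.45], [0.19, 1.91], [-2.76, 2.76]. Speed limits (rad/s): [2.39, 2.39, 3.14, 3.14, 3.14, 3.14, 3.14].

### API

Orientations are given as [roll, pitch, yaw] about the fixed x, y, z axes, in that order (R = Rz(yaw) Ry(pitch) Rx(roll)).
In Python, from bench import manip, imaging gives the robot as it stands. Calls block until the motion is done:
- manip.move_pose(position, orientation): joint-space move of the TCP to a pose.
- manip.move_l(position, rot=None, velocity=0.15): straight line of the TCP; rot=None keeps the orientation; velocity is the mean speed in m/s.
- manip.goto_joints(angles): joint-space move.
- manip.gripper_open() and manip.close_gripper(effort=None): open the fingers fully, or close them until they stop; effort is the grip in N (None keeps the last).
- manip.hold(seconds).
- manip.inverse_kinematics(position, orientation): joint angles nearest the present ones, or None.
- manip.get_state(): the state.
- imaging.capture(name): name is "side" or "top" or "wrist"; returns (picture, depth): 400x640x3 uint8, red, green, blue; 400x640 float32, m along the optical axis (not along the pixel's ray), 0 where there is no reading.
- imaging.camera_params(name): a dict with "fx", "fy", "cx", "cy" (pixels), "T" (4x4, takes a point from camera to world coordinates). Camera axes: x right, y down, z forward; pixel columns grow to the right and rows downward; lengths in m; the calibration is good to about 2 mm. A picture is of the moment at which its call begins: read the wrist's pose just before it. camera_params takes no time and is no camera call; for the wrist camera it gives the pose at the moment of the call.
A pose or a line that the arm cannot do raises manip.Unreachable and nothing moves.
- manip.sign_off(): hands the job in, once; it reports no verdict.
The state is a dict: "time_s": time; "qpos": joint angles; "dq": joint speeds; "effort": joint torques, N m; "eef_pos": TCP position; "tool_rot": TCP orientation; "wrist_force": force on the tool from outside, world axes, zero at the start; "wrist_torque": the same for the moment, N m; "finger_gap": opening from 0.0 (shut) to 1.0 (fully open).
Only numpy, scipy, OpenCV 4.12 (cv2) and the standard library are available. Lean on these libraries where they do the work, as an engineer would, in place of code of your own. Each camera call takes 0.05 s, during which the arm holds its last target.

### The job

Lift the steel dosing cup clear of the riser, tip it about 45 degrees for a second so that the last loose grounds would fall out, and bring it level again in the air. Then set its foot in the round black cup dock on the same riser, press straight down until it clicks fully home, and keep pressing down on it with about 10 N: finish like that, still gripping the cup and pressing. Leave the other things where they stand.

Things in the scene. Friction and masses are not known exactly. Their poses are not given: they have to be found in the camera images.
- cup_center (a point): Centre (half-way up, on the axis) of the steel part of the dosing cup: round, 62 mm outside diameter, 50 mm high, thin wall, open top. z = its axis, up through the mouth. A loop handle on the -y side (away from the robot) reaches 54 mm from the axis, so grip the cup across x (62 mm) or up to 45 degrees off that, from above. With its foot it weighs about 0.2 kg; it stands upright, empty, on the riser.
- cup_rim (a point): Centre of the dosing cup's mouth, 25 mm above cup_center along the cup's axis.
- cup_foot (a point): Centre of the bottom of the black round snap foot fixed under the cup, 55 mm below cup_center. From here up: taper from radius 17 to 21.5 mm (0 to 8 mm), bulge of radius 21.5 mm (to 11 mm), narrowing to a neck of radius 17.5 mm (15 to 26 mm), then a flange of radius 30 mm (26 to 30 mm) directly under the steel cup.
- dock_seat (a point): Centre of the top face of the cup dock, 44 mm above the riser, z up. The dock is a round black stand (76 mm diameter, on a 100 mm dark steel base plate) fixed to the riser, with an upright bore of 50 mm diameter, open at the top. Home: the cup's flange lies on the top face and cup_center is 29 mm above this point, on the same axis; any turn of the cup about its axis will do.
- dock_catches (a point): Centre of the bore at the height of its three spring catches, 11 mm below dock_seat. Their noses leave 37 mm between them and the foot's 43 mm bulge must be pushed past. They touch when cup_center is about 44 mm above dock_seat, resist with up to about 10 N near 40 mm, give way suddenly (click) at about 37 mm and draw the cup on down until its flange meets the seat ring.
- riser: The fixed open bench that carries the cup and the dock: 190 x 320 mm grey top (along x and y), 140 mm high, on four thin steel legs; origin on the counter under its centre. Beside it, nearer the robot and to its left, stands a tall coffee grinder (0.62 m, wide hopper on top) that arms must keep clear of.
- seat_ring: The black rubber ring (73 mm outside, 51 mm inside, 3 mm thick) on top of the dock, on which the cup's flange seats; its origin is the centre of its underside. Firm: it yields less than 1 mm.
- filter_basket: Bystander: a steel filter basket, 69 mm wide, 25 mm high; origin at the centre of its underside.
- milk_jug: Bystander: a steel milk jug, 103 x 69 x 92 mm; origin at its underside.
- tape_roll: Bystander: a roll of tape lying flat, 104 mm wide, 25 mm high; origin at its underside.
Not all that is in view belongs to the job. Leave any green look-alike of the part that bears cup_center alone.

How it is judged:
By the outcome, as a careful person would: the job done as asked, in the order asked, and still so for the second after the job is handed in, while the arm keeps its last pose, push and grip.
It also fails if it takes over 64 s, if anything falls off the work surface, if the arm or the gripper's body presses on something with over 40 N, if the wrist force passes 120 N, or if a joint passes its speed limit or range.

## Working session

There is one attempt and no reset: what is moved stays moved. The work goes in short steps, each a Python script; the robot and the scene stay as the last script left them, time stands still between calls to the robot, and variables do not carry over. Pictures are saved under pics/ and viewed, and the job is handed in when it is done.

```bash
ls; mkdir -p pics
python3 - <<'E'
from bench import manip, imaging
import cv2, numpy as np
print(manip.get_state())
for n in ("side","top","wrist"):
    p=imaging.camera_params(n); print(n,{k:np.round(v,4).tolist() for k,v in p.items()})
    im,d=imaging.capture(n); cv2.imwrite(f"pics/{n}0.png",im[:,:,::-1]); np.save(f"pics/{n}0_d.npy",d)
E
```

```text
pics
{'time_s': 0.0, 'qpos': array([-1.28817551,  0.53716593, -0.00443418,  1.53884997,  0.00260401,
        1.06728235, -0.07121875]), 'dq': array([ 0.00098011,  0.00044514, -0.00066808,  0.00199524,  0.00040339,
        0.00049939,  0.00087666]), 'effort': array([ 3.26284517e-04, -5.83418119e+01,  1.04892533e+00, -2.59098351e+01,
        1.23913542e-02,  9.52120026e-03,  4.17316392e-05]), 'eef_pos': array([0.22205239, 0.61055376, 0.40382205]), 'tool_rot': array([-3.13989780e+00,  1.30646228e-04,  2.79282320e+00]), 'wrist_force': array([-0.31957243,  0.71898889, -0.43466226]), 'wrist_torque': array([ 0.00882427, -0.05186913,  0.01628478]), 'finger_gap': 0.9987071959079729}
side {'fx': 369.8218, 'fy': 369.8218, 'cx': 318.4253, 'cy': 203.2408, 'T': [[-0.9951, 0.0788, -0.0593, 0.5079], [0.0986, 0.7945, -0.5992, 0.3517], [-0.0001, -0.6021, -0.7984, 0.8392], [0.0, 0.0, 0.0, 1.0]]}
top {'fx': 502.2046, 'fy': 502.2046, 'cx': 321.7289, 'cy': 204.7913, 'T': [[0.1146, -0.9641, 0.2393, 0.1592], [-0.9934, -0.1114, 0.0271, -0.1751], [0.0005, -0.2409, -0.9706, 1.4104], [0.0, 0.0, 0.0, 1.0]]}
wrist {'fx': 296.6095, 'fy': 296.6095, 'cx': 317.5442, 'cy': 197.3315, 'T': [[0.3434, 0.8966, 0.2794, 0.1495], [0.9392, -0.3276, -0.1032, 0.6366], [-0.001, 0.2979, -0.9546, 0.3722], [0.0, 0.0, 0.0, 1.0]]}
```

View pics/side0.png

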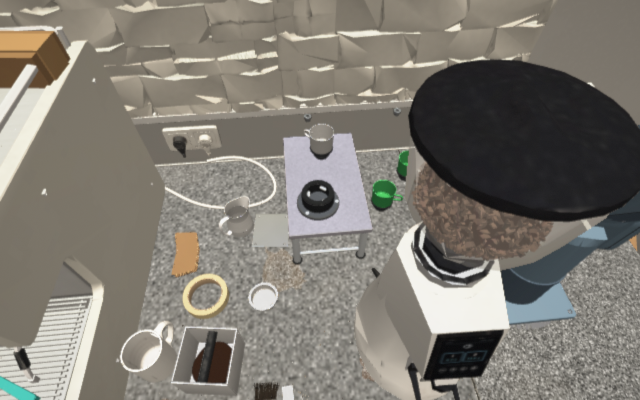

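View pics/top0.png

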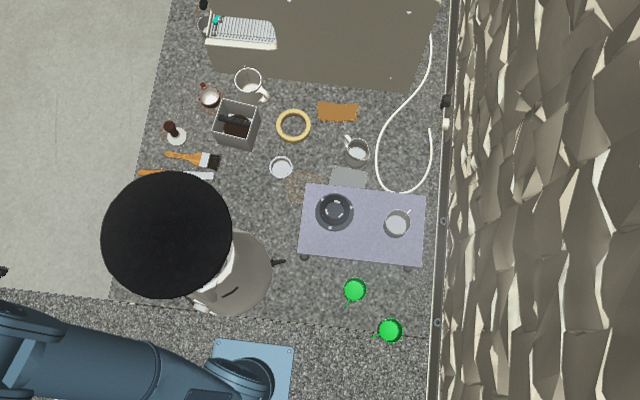

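View pics/wrist0.png

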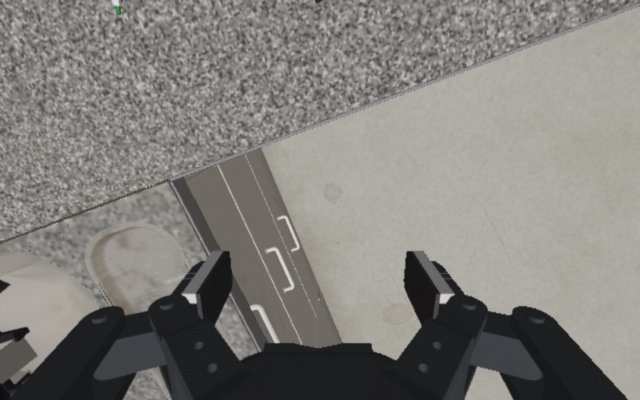

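```bash
cat > h.py <<'E'
import numpy as np, cv2
from bench import manip, imaging
from scipy.spatial.transform import Rotation as Rn
def ray(p,u,v):
    T=np.array(p["T"]); d=T[:3,:3]@np.array([(u-p["cx"])/p["fx"],(v-p["cy"])/p["fy"],1.0]); return T[:3,3],d
def onplane(p,u,v,z):
    o,d=ray(p,u,v); return o+d*(z-o[2])/d[2]
def tri(rays):
    A=np.zeros((3,3));b=np.zeros(3)
    for o,d in rays:
        d=d/np.linalg.norm(d);P=np.eye(3)-np.outer(d,d);A+=P;b+=P@o
    x=np.linalg.solve(A,b); 
    return x,[np.linalg.norm((np.eye(3)-np.outer(d/np.linalg.norm(d),d/np.linalg.norm(d)))@(x-o)) for o,d in rays]
def proj(p,X):
    T=np.array(p["T"]);c=T[:3,:3].T@(np.asarray(X)-T[:3,3]);return np.array([p["fx"]*c[0]/c[2]+p["cx"],p["fy"]*c[1]/c[2]+p["cy"]])
def cloud(p,d,u0,u1,v0,v1):
    v,u=np.mgrid[v0:v1,u0:u1];z=d[v0:v1,u0:u1];T=np.array(p["T"])
    c=np.stack([(u-p["cx"])/p["fx"]*z,(v-p["cy"])/p["fy"]*z,z],-1)
    return c@T[:3,:3].T+T[:3,3]
E
python3 - <<'E'
from h import *
s=cv2.imread("pics/side0.png");t=cv2.imread("pics/top0.png")
a=cv2.resize(s[100:270,215:435],None,fx=3.5,fy=3.5,interpolation=cv2.INTER_CUBIC)[:590]
b=cv2.resize(t[125:300,270:450],None,fx=3.4,fy=3.4,interpolation=cv2.INTER_CUBIC)
cv2.imwrite("pics/sidec.png",a);cv2.imwrite("pics/topc.png",b)
pt=imaging.camera_params("top");ps=imaging.camera_params("side")
print("base in top",proj(pt,[0,0,0]))
d=np.load("pics/top0_d.npy");ds=np.load("pics/side0_d.npy")
C=cloud(pt,d,0,640,0,400);S=cloud(ps,ds,0,640,0,400)
for n,(u,v) in dict(cup=(397,222),cuprim=(397,213),dock=(335,210),riser=(365,225),rc1=(307,186),rc2=(424,196),rc3=(300,252),rc4=(418,263),grinder=(165,235),jug=(357,150),basket=(281,167),g1=(354,290),g2=(389,330),tape=(279,127),counter=(330,300)).items(): print(n,C[v,u].round(3))
print("side");
for n,(u,v) in dict(cup=(320,138),riser=(345,180),dock=(318,195)).items(): print(n,S[v,u].round(3))
E
```

```text
base in top [249.18697161 382.92395308]
cup [ 0.443 -0.334  0.168]
cuprim [ 0.461 -0.33   0.188]
dock [ 0.46  -0.175  0.151]
riser [ 0.432 -0.257  0.138]
rc1 [ 0.52  -0.095  0.136]
rc2 [ 0.527 -0.403  0.141]
rc3 [ 0.343 -0.099  0.139]
rc4 [ 0.35  -0.4    0.137]
grinder [0.276 0.089 0.623]
jug [ 0.686 -0.221 -0.001]
basket [ 0.607 -0.003  0.001]
g1 [ 0.273 -0.251  0.028]
g2 [ 0.178 -0.354  0.03 ]
tape [0.72  0.016 0.029]
counter [ 0.24  -0.189  0.002]
side
cup [ 0.433 -0.359  0.174]
riser [ 0.384 -0.236  0.143]
dock [ 0.455 -0.188  0.152]
```

View pics/sidec.png

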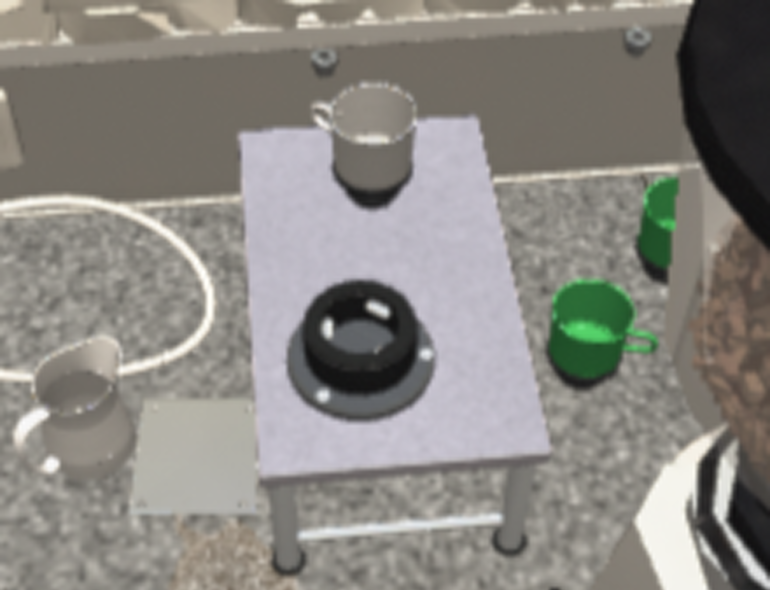

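View pics/topc.png

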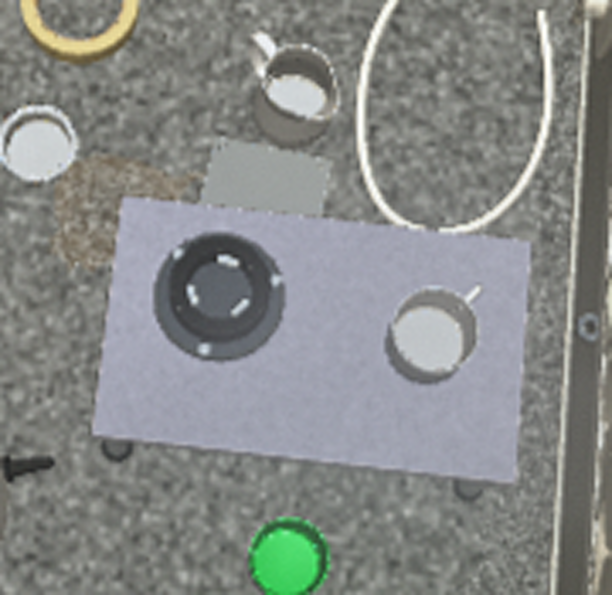

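```bash
cat > samp.py <<'E'
from h import *
rng=np.random.default_rng(0)
Q=[];P=[];O=[]
t0=manip.get_state()["time_s"]
st=manip.get_state();Q.append(st["qpos"]);P.append(st["eef_pos"]);O.append(st["tool_rot"])
for i in range(250):
    az=rng.uniform(-0.9,1.4);r=rng.uniform(.3,.75);z=rng.uniform(.25,.8)
    p=[r*np.cos(az),r*np.sin(az),z]
    R=Rn.from_euler('xyz',[np.pi,0,rng.uniform(-3.1,3.1)])*Rn.from_rotvec(rng.normal(0,.3,3))
    o=R.as_euler('xyz')
    try:q=manip.inverse_kinematics(p,list(o))
    except Exception as e: q=None
    if q is not None: Q.append(q);P.append(p);O.append(o)
print(len(Q),manip.get_state()["time_s"]-t0)
np.savez("ik.npz",Q=np.array(Q),P=np.array(P),O=np.array(O))
print(np.round(np.array(Q)[:8],3))
E
time python3 samp.py
```

```text
215 0.0
[[-1.288  0.537 -0.004  1.539  0.003  1.067 -0.071]
 [-0.562  0.39  -0.043  2.214 -0.34   0.553  1.013]
 [-1.69   0.425  1.092  1.189  0.323  1.887 -0.071]
 [-1.134 -0.258  0.142  1.732  0.149  1.349 -2.275]
 [-0.271  0.583  1.258  1.413 -0.329  1.511  0.364]
 [-1.57   0.521  1.242  1.405 -0.325  1.522 -2.696]
 [-0.816  0.135  0.87   1.429  0.477  1.583  0.716]
 [-0.483  0.309  0.1    1.839 -0.495  1.576  0.052]]
real	0m5.656s
user	0m1.303s
sys	0m0.068s
```

```bash
cat > hop.py <<'E'
from h import *
pt=imaging.camera_params("top");ps=imaging.camera_params("side")
d=np.load("pics/top0_d.npy");ds=np.load("pics/side0_d.npy")
C=cloud(pt,d,0,640,0,400).reshape(-1,3);S=cloud(ps,ds,0,640,0,400).reshape(-1,3)
A=np.vstack([C[d.ravel()>0],S[ds.ravel()>0]])
g=A[(abs(A[:,0]-.28)<.25)&(abs(A[:,1]-.07)<.25)&(A[:,1]<.27)]
for z in np.arange(0.02,.72,.05):
    k=g[(g[:,2]>z)&(g[:,2]<z+.05)]
    if len(k)>5: print(round(z,2),len(k),np.percentile(k[:,:2],[1,99],axis=0).round(3).ravel())
w=A[(A[:,0]>.2)&(A[:,0]<.6)&(A[:,1]<-.38)&(A[:,2]>.02)]
print("wall y",[(round(z,1),np.percentile(w[(w[:,2]>z)&(w[:,2]<z+.1),1],[1,50,99]).round(3)) for z in (.02,.1,.2,.3,.4,.5)if ((w[:,2]>z)&(w[:,2]<z+.1)).sum()>5])
E
python3 hop.py
```

```text
0.02 3311 [ 0.035 -0.104  0.518  0.24 ]
0.07 2418 [ 0.034 -0.098  0.521  0.22 ]
0.12 7460 [ 0.037 -0.178  0.527  0.25 ]
0.17 2216 [ 0.032 -0.178  0.491  0.252]
0.22 2689 [ 0.032 -0.039  0.373  0.246]
0.27 3272 [ 0.043 -0.052  0.369  0.235]
0.32 8459 [ 0.055 -0.041  0.361  0.221]
0.37 1943 [ 0.031 -0.072  0.336  0.149]
0.42 774 [ 0.031 -0.023  0.359  0.184]
0.47 2958 [ 0.032 -0.001  0.38   0.196]
0.52 6543 [0.033 0.009 0.386 0.2  ]
0.57 43542 [0.052 0.    0.388 0.202]
0.62 4497 [0.032 0.053 0.298 0.148]
0.67 2763 [0.031 0.122 0.141 0.225]
wall y [(0.0, array([-0.474, -0.471, -0.393])), (0.1, array([-0.474, -0.455, -0.381])), (0.2, array([-0.466, -0.454, -0.447])), (0.3, array([-0.467, -0.452, -0.446])), (0.4, array([-0.468, -0.456, -0.448])), (0.5, array([-0.464, -0.454, -0.448]))]
```

```bash
cat > fit.py <<'E'
from h import *
from scipy.optimize import least_squares
D=np.load("ik.npz");Q,P,O=D["Q"],D["P"],D["O"]
RT=Rn.from_euler('xyz',O)
# chain: for each joint: fixed transform (trans t_i, small rot) then rotation about nominal axis
def fk(x,Q,all=False):
    x=x.reshape(8,6);n=len(Q)
    R=Rn.from_rotvec(np.tile(x[0,3:],(n,1)));p=np.tile(x[0,:3],(n,1))
    pts=[p]
    for i in range(7):
        ax=np.array(AX[i]);R=R*Rn.from_rotvec(Q[:,i:i+1]*ax)
        p=p+R.apply(x[i+1,:3]);R=R*Rn.from_rotvec(np.tile(x[i+1,3:],(n,1)));pts.append(p)
    return (p,R,pts) if all else (p,R)
def res(x):
    p,R=fk(x,Q)
    return np.r_[(p-P).ravel(),.3*(R.inv()*RT).as_rotvec().ravel(),1e-4*x]
if __name__=="__main__":
  best=None
  import itertools
  for s in itertools.product([1,-1],repeat=4):
    AX=[[0,0,s[0]],[0,1,0],[0,0,s[1]],[0,1,0],[0,0,s[2]],[0,1,0],[0,0,s[3]]]
    x0=np.zeros((8,6));x0[0,2]=.3;x0[2,2]=.4;x0[4,2]=.4;x0[6,2]=.1
    r=least_squares(res,x0.ravel(),max_nfev=30)
    if best is None or r.cost<best[0]: best=(r.cost,s,r.x,AX);print(r.cost,s)
  AX=best[3]
  r=least_squares(res,best[2],max_nfev=200);p,R=fk(r.x,Q)
  print(r.cost,abs(p-P).max(),(R.inv()*RT).magnitude().max());print(r.x.reshape(8,6).round(4))
  np.savez("fk.npz",x=r.x,AX=np.array(AX))
E
python3 fit.py
```

```text
35.37171875415547 (1, 1, 1, 1)
0.5130682527858134 (1, 1, 1, -1)
8.835685109024276e-08 (1, 1, -1, -1)
5.62380210257124e-08 (-1, 1, 1, -1)
7.673849442508234e-09 (-1, -1, -1, -1)
7.673849442508234e-09 4.5255804659305454e-10 3.184471047645334e-09
[[ 0.000e+00 -0.000e+00  1.742e-01 -0.000e+00 -0.000e+00  0.000e+00]
 [ 0.000e+00 -1.220e-02  1.742e-01  0.000e+00 -0.000e+00 -0.000e+00]
 [ 0.000e+00 -1.220e-02  2.522e-01 -0.000e+00  0.000e+00  0.000e+00]
 [ 0.000e+00 -1.010e-02  2.522e-01  0.000e+00  0.000e+00 -0.000e+00]
 [-0.000e+00 -1.010e-02  2.230e-01 -0.000e+00 -0.000e+00 -0.000e+00]
 [ 0.000e+00 -2.000e-04  2.230e-01  0.000e+00  0.000e+00  0.000e+00]
 [-0.000e+00 -2.000e-04  8.100e-02 -0.000e+00 -0.000e+00  7.854e-01]
 [-0.000e+00  0.000e+00  8.100e-02 -0.000e+00  0.000e+00  7.854e-01]]
```

```bash
cat >> h.py <<'E'
_f=np.load("fk.npz");_X=_f["x"].reshape(8,6);_AX=_f["AX"]
def fkpts(q):
    R=Rn.identity();p=_X[0,:3].copy();pts=[p.copy()]
    for i in range(7):
        R=R*Rn.from_rotvec(q[i]*_AX[i]);p=p+R.apply(_X[i+1,:3]);R=R*Rn.from_rotvec(_X[i+1,3:]);pts.append(p.copy())
    pts.append(p+R.apply([0,0,.173]));return np.array(pts),R
def clear(q,cup=False):
    """min clearance of link spheres to hopper/grinder/wall/riser"""
    pts,R=fkpts(q);m=9;who=None
    for i in range(1,len(pts)-1):
        rad=.075 if i<7 else .065
        for s in np.linspace(0,1,8):
            x=pts[i]*(1-s)+pts[i+1]*s
            for n,c,r,z in (("hopper",(.286,.10),.105,.63),("body",(.27,.05),.11,.55)):
                dh=np.hypot(*(x[:2]-c))-r;dz=x[2]-z
                d=dh if dz<0 else (dz if dh<0 else np.hypot(dh,dz))
                if d-rad<m:m=d-rad;who=(n,i,x.round(2))
            d=x[1]+.445
            if d-rad<m:m=d-rad;who=("wall",i,x.round(2))
            if i<7 and x[2]-.2-rad<m: m=x[2]-.2-rad;who=("low",i,x.round(2))
    return m,who
def pathclear(a,b,n=40): return min((clear(np.array(a)*(1-s)+np.array(b)*s) for s in np.linspace(0,1,n)),key=lambda t:t[0])
E
python3 - <<'E'
from h import *
q0=manip.get_state()["qpos"]
print("start",clear(q0))
f=np.array([q0[0],-.2,0,1.2,0,.3,0.0]);f2=f.copy();f2[0]=.6
pg=lambda x,y,z,yaw:manip.inverse_kinematics([x,y,z],[np.pi,0,yaw])
tg=[.443,-.334,.52]
for yaw in (135,120,105,-45,-60): 
    q=pg(*tg,np.radians(yaw));print(yaw,None if q is None else np.round(q,2),None if q is None else clear(q))
print(pathclear(q0,f),pathclear(f,f2));
pt=imaging.camera_params("top");ps=imaging.camera_params("side")
d=np.load("pics/top0_d.npy");ds=np.load("pics/side0_d.npy")
for nm,p,dd,bx in (("top",pt,d,(375,425,195,250)),("side",ps,ds,(300,345,118,165))):
    C=cloud(p,dd,*bx).reshape(-1,3);k=C[(C[:,2]>.2)&(C[:,2]<.24)]
    print(nm,len(k),k.min(0).round(3),k.max(0).round(3))
for nm,p,dd,bx in (("top",pt,d,(305,370,185,240)),("side",ps,ds,(290,350,170,225))):
    C=cloud(p,dd,*bx).reshape(-1,3);k=C[(C[:,2]>.178)&(C[:,2]<.2)]
    print(nm,len(k),k.min(0).round(3),k.max(0).round(3))
E
```

```text
start (np.float64(0.037060697709640655), ('body', 1, array([0.06, 0.12, 0.57])))
135 [-0.28  0.47  1.19  1.69 -0.46  1.29  1.79] (np.float64(-0.021278426282322856), ('body', 1, array([0.12, 0.01, 0.57])))
120 [-0.29  0.49  1.22  1.7  -0.48  1.3   1.55] (np.float64(-0.02551928395403591), ('body', 1, array([0.12, 0.01, 0.57])))
105 [-0.27  0.46  1.17  1.69 -0.44  1.28  1.26] (np.float64(-0.018992609197893827), ('body', 1, array([0.12, 0.01, 0.57])))
-45 [-0.24  0.43  1.1   1.69 -0.4   1.27 -1.41] (np.float64(-0.009032161741196212), ('body', 1, array([0.11, 0.  , 0.58])))
-60 [-0.24  0.43  1.1   1.69 -0.4   1.27 -1.67] (np.float64(-0.009032161741196157), ('body', 1, array([0.11, 0.  , 0.58])))
(np.float64(0.037060697709640655), ('body', 1, array([0.06, 0.12, 0.57]))) (np.float64(0.0052236111517834916), ('wall', 7, array([ 0.47, -0.37,  1.17])))
top 153 [ 0.403 -0.361  0.2  ] [ 0.474 -0.298  0.225]
side 331 [ 0.404 -0.36   0.2  ] [ 0.474 -0.297  0.224]
top 391 [ 0.419 -0.211  0.178] [ 0.494 -0.136  0.193]
side 442 [ 0.421 -0.208  0.178] [ 0.496 -0.134  0.188]
```

```bash
cat >> h.py <<'E'
from scipy.optimize import least_squares
LO=np.array([-2.7,-.37,-1.27,.24,-1.31,.19,-2.76]);HI=np.array([2.7,2.16,1.26,2.4,4.45,1.91,2.76])
def ik(p,Rt,seed,q3=0.):
    seed=np.clip(seed,LO+.02,HI-.02)
    def f(q):
        pts,R=fkpts(q);return np.r_[(pts[7]-p)*10,3*(R.inv()*Rt).as_rotvec(),2e-3*(q[2]-q3),1e-5*(q-seed)]
    r=least_squares(f,seed,bounds=(LO,HI));pts,R=fkpts(r.x)
    return r.x,np.linalg.norm(pts[7]-p),(R.inv()*Rt).magnitude()
def down(yaw): return Rn.from_euler('xyz',[np.pi,0,yaw])
E
python3 - <<'E'
from h import *
q0=manip.get_state()["qpos"]
f=np.array([q0[0],-.33,0,1.6,0,.6,0.0]);f2=f.copy();f2[0]=.5;f2[6]=1.2
print(pathclear(q0,f),pathclear(f,f2),fkpts(f)[0][-1])
for xy in ((.44,-.33),(.457,-.172)):
  for yaw in (135,120,105):
    for z in (.55,.37):
      az=np.arctan2(xy[1],xy[0])
      q,e,a=ik([*xy,z],down(np.radians(yaw)),np.array([-az,.4,0,1.7,0,1.05,(yaw-90)/57.3-az]))
      print(xy,yaw,z,q.round(2),round(e,5),round(a,5),clear(q),pathclear(f2,q)[0])
E
```

```text
(np.float64(0.037060697709640655), ('body', 1, array([0.06, 0.12, 0.57]))) (np.float64(0.06113781600589979), ('wall', 7, array([ 0.49, -0.32,  0.86]))) [0.20567185 0.54716446 0.85907798]
(0.44, -0.33) 135 0.55 [ 0.56  0.24 -0.    1.62  0.    1.28  1.35] 0.0 0.0 (np.float64(0.039999999993154914), ('wall', 5, array([ 0.44, -0.33,  0.63]))) 0.02600867076143576
(0.44, -0.33) 135 0.37 [ 0.56  0.41 -0.    1.84  0.    0.89  1.35] 0.0 0.0 (np.float64(0.03999999999238686), ('wall', 5, array([ 0.44, -0.33,  0.45]))) 0.008564670677310593
(0.44, -0.33) 120 0.55 [ 0.56  0.24 -0.    1.62  0.    1.28  1.09] 0.0 0.0 (np.float64(0.03999999999446198), ('wall', 5, array([ 0.44, -0.33,  0.63]))) 0.02600867075914981
(0.44, -0.33) 120 0.37 [ 0.56  0.41 -0.    1.84  0.    0.89  1.09] 0.0 0.0 (np.float64(0.0399999999937793), ('wall', 5, array([ 0.44, -0.33,  0.45]))) 0.00856467066829908
(0.44, -0.33) 105 0.55 [ 0.56  0.24 -0.    1.62  0.    1.28  0.82] 0.0 0.0 (np.float64(0.0399999999961826), ('wall', 5, array([ 0.44, -0.33,  0.63]))) 0.0260086707552154
(0.44, -0.33) 105 0.37 [ 0.56  0.41 -0.    1.84  0.   
[... 460 characters left out ...]
3202
(0.457, -0.172) 120 0.55 [ 0.27  0.12 -0.    1.76  0.    1.26  0.79] 0.0 0.0 (np.float64(0.07349999989122048), ('low', 1, array([-0.  , -0.01,  0.35]))) 0.06113781600589979
(0.457, -0.172) 120 0.37 [ 0.27  0.31 -0.    1.99  0.    0.84  0.79] 0.0 0.0 (np.float64(0.04465167870621689), ('body', 1, array([ 0.07, -0.04,  0.59]))) 0.04465167870621689
(0.457, -0.172) 105 0.55 [ 0.27  0.12 -0.    1.76  0.    1.26  0.53] 0.0 0.0 (np.float64(0.07349999989122043), ('low', 1, array([-0.  , -0.01,  0.35]))) 0.06113781600589979
(0.457, -0.172) 105 0.37 [ 0.27  0.31 -0.    1.99  0.    0.84  0.53] 0.0 0.0 (np.float64(0.044651678397153644), ('body', 1, array([ 0.07, -0.04,  0.59]))) 0.044651678397153644
```

Run:
```python
from h import *
q0=manip.get_state()["qpos"]
f=np.array([q0[0],-.33,0,1.6,0,.6,0.0]);f2=f.copy();f2[0]=.4;f2[6]=1.1
v,_,_=ik([.455,-.20,.52],down(np.radians(135)),np.array([.4,.2,0,1.7,0,1.2,1.1]))
for q in (f,f2,v):
    manip.goto_joints(list(q));s=manip.get_state();print(s["time_s"],s["qpos"].round(3),s["wrist_force"].round(1))
p=imaging.camera_params("wrist");im,d=imaging.capture("wrist")
cv2.imwrite("pics/w1.png",im[:,:,::-1]);np.savez("pics/w1.npz",d=d,**{k:np.array(x) for k,x in p.items()})
print(s["eef_pos"])
```

```text
2.3667 [-1.288 -0.328 -0.     1.601  0.     0.6   -0.   ] [-0.9 -0.3  0.2]
5.3417 [ 3.99e-01 -3.30e-01 -1.00e-03  1.60e+00 -0.00e+00  6.00e-01  1.10e+00] [-0.7  1.   0. ]
7.175 [0.324 0.159 0.    1.787 0.    1.193 1.109] [ 0.5 -0.2  0.5]
[ 0.45509238 -0.20017855  0.52102173]
```

View pics/w1.png

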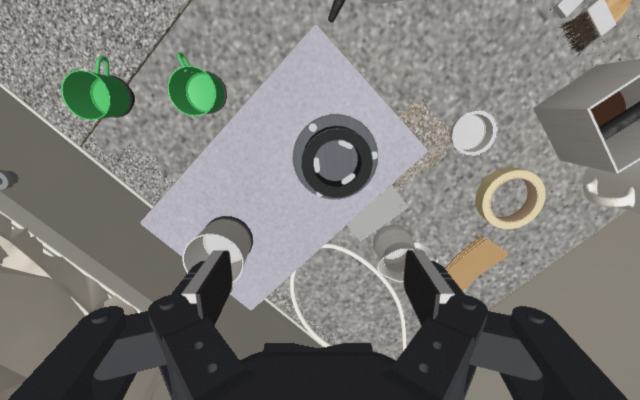

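Run:
```python
from h import *
w=np.load("pics/w1.npz");p={k:w[k] for k in("fx","fy","cx","cy","T")}
for x in ([.455,-.2,.22],[.455,-.2,.14]):print(proj(p,x))
im=cv2.imread("pics/w1.png");C=cloud(p,w["d"],0,640,0,400)
k=C[110:210,280:385].reshape(-1,3)
h=np.histogram(k[:,2],bins=np.arange(.12,.21,.003));print(dict(zip(h[1].round(3),h[0])))
t=k[(k[:,2]>.181)&(k[:,2]<.195)];print(t.min(0),t.max(0),(t.min(0)+t.max(0))/2)
g=cv2.cvtColor(im,cv2.COLOR_BGR2GRAY)
m=((g<60)*255).astype(np.uint8);m[:100]=0;m[215:]=0;m[:,:280]=0;m[:,390:]=0
cs,_=cv2.findContours(m,cv2.RETR_CCOMP,cv2.CHAIN_APPROX_NONE)
for c in cs:
    if len(c)>40:
        e=cv2.fitEllipse(c);print(len(c),np.round(e[0],1),np.round(e[1],1),onplane(p,*e[0],.187).round(4),onplane(p,*e[0],.184).round(4))
cv2.imwrite("pics/w1c.png",cv2.resize(im[100:220,270:400],None,fx=5,fy=5,interpolation=cv2.INTER_NEAREST)[:600])
```

```text
[318.01282623 189.28260239]
[317.79857331 171.04003465]
{np.float64(0.12): np.int64(0), np.float64(0.123): np.int64(0), np.float64(0.126): np.int64(0), np.float64(0.129): np.int64(0), np.float64(0.132): np.int64(0), np.float64(0.135): np.int64(275), np.float64(0.138): np.int64(4239), np.float64(0.141): np.int64(41), np.float64(0.144): np.int64(59), np.float64(0.147): np.int64(560), np.float64(0.15): np.int64(2273), np.float64(0.153): np.int64(50), np.float64(0.156): np.int64(30), np.float64(0.159): np.int64(38), np.float64(0.162): np.int64(34), np.float64(0.165): np.int64(31), np.float64(0.168): np.int64(42), np.float64(0.171): np.int64(91), np.float64(0.174): np.int64(240), np.float64(0.177): np.int64(263), np.float64(0.18): np.int64(886), np.float64(0.183): np.int64(1106), np.float64(0.186): np.int64(0), np.float64(0.189): np.int64(0), np.float64(0.192): np.int64(0), np.float64(0.195): np.int64(0), np.float64(0.198): np.int64(0), np.float64(0.201): np.int64(0), np.float64(0.204): np.int64(0)}
[ 0.42130294 -0.2104739   0.18100445] [ 0.49399424 -0.13859143  0.18578708] [ 0.45764859 -0.17453266  0.18339576]
199 [336.5 161.2] [69.  70.1] [ 0.454  -0.1719  0.187 ] [ 0.4545 -0.1722  0.184 ]
137 [336.1 160.8] [45.3 46.9] [ 0.4534 -0.172   0.187 ] [ 0.4539 -0.1722  0.184 ]
```

View pics/w1c.png

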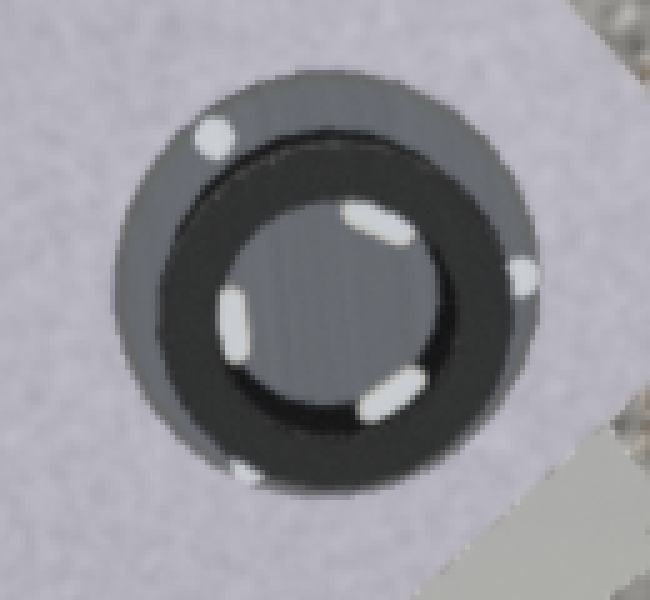

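Run:
```python
from h import *
s=manip.get_state()
v,e,a=ik([.437,-.33,.48],down(np.radians(135)),s["qpos"]);print(e,a,pathclear(s["qpos"],v))
manip.goto_joints(list(v));s=manip.get_state();print(s["time_s"],s["eef_pos"],s["qpos"].round(3))
p=imaging.camera_params("wrist");im,d=imaging.capture("wrist")
cv2.imwrite("pics/w2.png",im[:,:,::-1]);np.savez("pics/w2.npz",d=d,**{k:np.array(x) for k,x in p.items()})
```

```text
8.240740954605107e-12 1.9823976318737658e-11 (np.float64(0.0399999999957273), ('wall', 5, array([ 0.44, -0.33,  0.56])))
7.8333 [ 0.43680029 -0.33051839  0.4800765 ] [ 0.566  0.286 -0.     1.725 -0.     1.13   1.35 ]
```

View pics/w2.png

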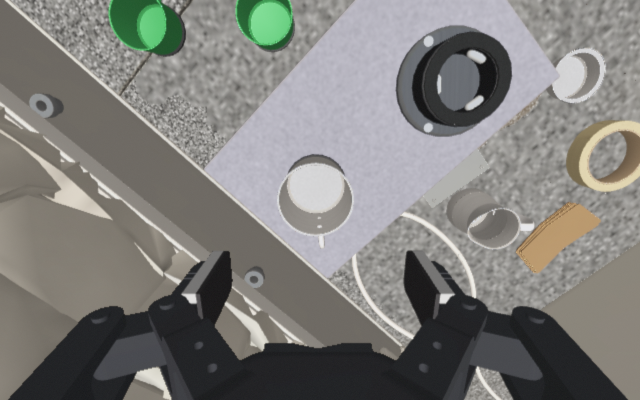

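Run:
```python
from h import *
w=np.load("pics/w2.npz");p={k:w[k] for k in("fx","fy","cx","cy","T")}
im=cv2.imread("pics/w2.png");C=cloud(p,w["d"],0,640,0,400)
print("tool axis pix",proj(p,[.4368,-.3305,.22]))
k=C[140:255,265:365].reshape(-1,3)
h=np.histogram(k[:,2],bins=np.arange(.12,.24,.004));print([(round(a,3),int(b)) for a,b in zip(h[1],h[0]) if b])
zt=np.percentile(k[k[:,2]>.2,2],98);print("rim z",zt)
t=k[k[:,2]>zt-.006]
# ransac-free circle LSQ
c0=np.median(t[:,:2],0)
r=least_squares(lambda x:np.hypot(t[:,0]-x[0],t[:,1]-x[1])-x[2],[*c0,.03],loss="soft_l1",f_scale=.002);print("cup circle",r.x,len(t))
c=cv2.resize(im[140:255,255:375],None,fx=5,fy=5,interpolation=cv2.INTER_NEAREST);cv2.imwrite("pics/w2c.png",c)
k=C[20:140,390:520].reshape(-1,3);t=k[(k[:,2]>.181)&(k[:,2]<.195)];print("dock",(t.min(0)+t.max(0))/2,t.max(0)-t.min(0))
# rays: ring-only mask in both views
for n in("w1","w2"):
    ww=np.load(f"pics/{n}.npz");pp={q:ww[q] for q in("fx","fy","cx","cy","T")};CC=cloud(pp,ww["d"],0,640,0,400)
    m=((CC[...,2]>.181)&(CC[...,2]<.195)&(abs(CC[...,0]-.4575)<.06)&(abs(CC[...,1]+.173)<.06)).astype(np.uint8)*255
    cs,_=cv2.findContours(m,cv2.RETR_EXTERNAL,cv2.CHAIN_APPROX_NONE);cc=max(cs,key=len);e=cv2.fitEllipse(cc)
    print(n,np.round(e[0],1),np.round(e[1],1),onplane(pp,*e[0],.185).round(4),"z med",np.median(CC[m>0][:,2]),"z riser",np.median(CC[...,2][(abs(CC[...,2]-.14)<.01)]))
```

```text
tool axis pix [318.28551701 203.92200742]
[(np.float64(0.136), 5276), (np.float64(0.14), 703), (np.float64(0.164), 29), (np.float64(0.168), 2177), (np.float64(0.172), 221), (np.float64(0.176), 150), (np.float64(0.18), 145), (np.float64(0.184), 162), (np.float64(0.188), 169), (np.float64(0.192), 176), (np.float64(0.196), 182), (np.float64(0.2), 202), (np.float64(0.204), 262), (np.float64(0.208), 209), (np.float64(0.212), 211), (np.float64(0.216), 513), (np.float64(0.22), 90)]
rim z 0.44838815811691557
cup circle [ 0.39512533 -0.28968332  0.01848611] 44
dock [ 0.4574478  -0.17429683  0.18359884] [0.07334199 0.07319848 0.00518818]
w1 [336.8 163. ] [67.2 68.7] [ 0.4559 -0.1731  0.185 ] z med 0.1831635238543595 z riser 0.13917029766673034
w2 [467.5  78.8] [82.1 96.4] [ 0.4557 -0.1743  0.185 ] z med 0.18318451208928788 z riser 0.13921647869097797
```

View pics/w2c.png

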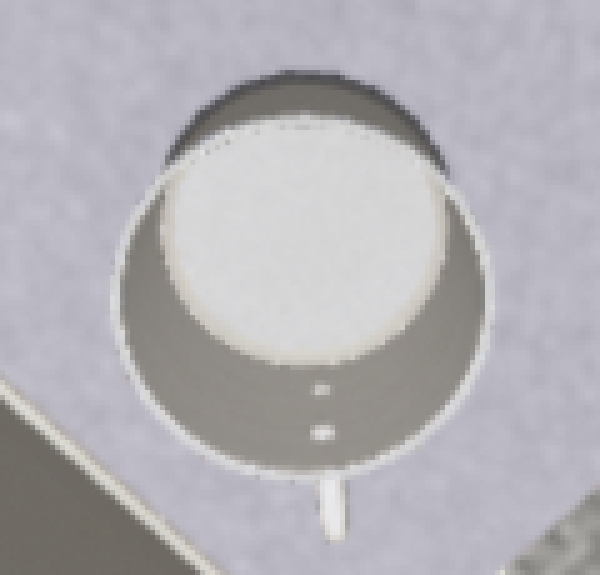

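Run:
```python
from h import *
w=np.load("pics/w2.npz");p={k:w[k] for k in("fx","fy","cx","cy","T")}
C=cloud(p,w["d"],0,640,0,400)[140:245,265:365].reshape(-1,3)
t=C[(C[:,2]>.214)&(C[:,2]<.225)]
r=least_squares(lambda x:np.hypot(t[:,0]-x[0],t[:,1]-x[1])-x[2],[.437,-.33,.03],loss="soft_l1",f_scale=.001);print("cup circle",r.x,len(t),np.percentile(t[:,2],[2,50,98]))
print(onplane(p,315.4,199.3,.22))
# triangulate rim: w2 and top and w1-left/right edges
pt=imaging.camera_params("top");d=np.load("pics/top0_d.npy")
for nm,bx in (("top",(375,425,195,250)),("side",(300,345,118,165))):
    pp=imaging.camera_params(nm);c=cloud(pp,np.load(f"pics/{nm}0_d.npy"),*bx).reshape(-1,3);t=c[(c[:,2]>.212)&(c[:,2]<.226)]
    r=least_squares(lambda x:np.hypot(t[:,0]-x[0],t[:,1]-x[1])-x[2],[.437,-.33,.03],loss="soft_l1",f_scale=.001);print(nm,r.x,len(t))
t=cv2.imread("pics/top0.png");cv2.imwrite("pics/topcup.png",cv2.resize(t[195:250,370:425],None,fx=10,fy=10,interpolation=cv2.INTER_CUBIC))
```

```text
cup circle [ 0.4328948  -0.33034427  0.03005833] 715 [0.21423543 0.21904549 0.22075442]
[ 0.43236573 -0.32935022  0.22      ]
top [ 0.4326403  -0.32911011  0.03010257] 82
side [ 0.43381404 -0.3288085   0.02993829] 159
```

View pics/topcup.png

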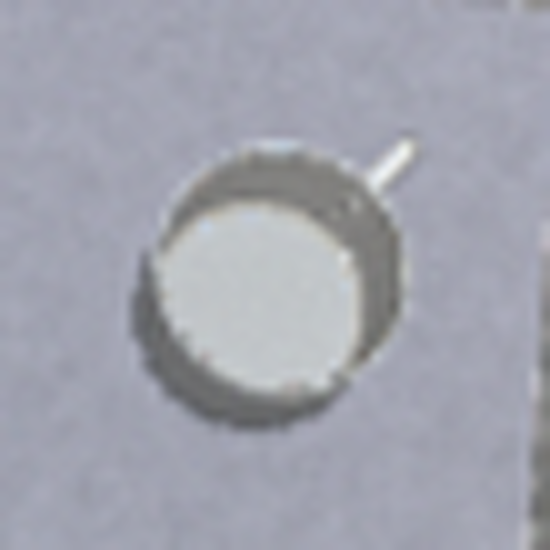

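Run:
```python
from h import *
manip.move_l([.433,-.3295,.42],velocity=.15)
manip.move_l([.433,-.3295,.351],velocity=.1)
s=manip.get_state();print(s["time_s"],s["eef_pos"],s["qpos"].round(3),s["wrist_force"].round(2))
manip.close_gripper(effort=80)
s=manip.get_state();print(s["time_s"],s["eef_pos"],s["finger_gap"],s["wrist_force"].round(2),s["wrist_torque"].round(2))
p=imaging.camera_params("wrist");im,d=imaging.capture("wrist");cv2.imwrite("pics/w3.png",im[:,:,::-1])
```

```text
9.275 [ 0.43329258 -0.32972016  0.35162416] [ 0.572  0.424 -0.005  1.868  0.003  0.849  1.351] [0.19 0.37 0.26]
9.6167 [ 0.43351995 -0.329916    0.35229652] 0.7235268764671334 [-0.26  0.69  6.39] [0.01 0.08 0.02]
```

View pics/w3.png

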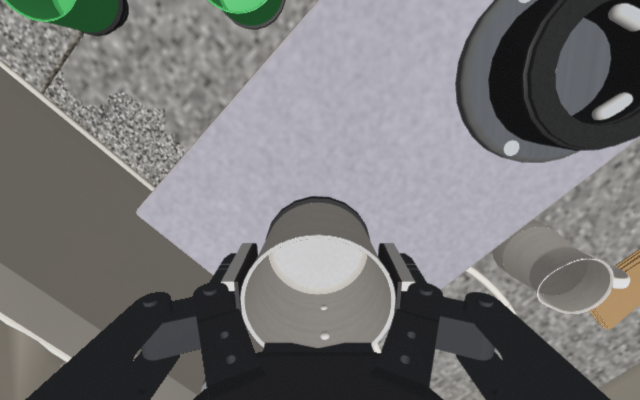

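```bash
cat > plan.py <<'E'
from h import *
s=manip.get_state();Y=np.radians(135)
G=np.array([0,0,.155])
def forcup(c,R): return np.array(c)-R.apply(G)
CA=np.array([.52,-.25,.42]);az=np.arctan2(CA[1],CA[0])
qa,e,_=ik(forcup(CA,down(Y)),down(Y),s["qpos"]);print(qa.round(3),e,clear(qa))
n=np.array([-np.sin(az),np.cos(az),0])
Rt=Rn.from_rotvec(-n*np.pi/4)*down(Y)
print("tool z",Rt.apply([0,0,1]),"outward",np.cos(az),np.sin(az))
qt,e,a=ik(forcup(CA,Rt),Rt,qa);print(qt.round(3),e,a,clear(qt),pathclear(qa,qt))
for u in np.linspace(0,1,6):
    q=qa*(1-u)+qt*u;pts,R=fkpts(q);c=pts[7]+R.apply(G);print(c.round(3),np.degrees(np.arccos(-R.apply([0,0,1])[2])).round(1))
np.savez("plan.npz",qa=qa,qt=qt)
E
python3 plan.py
```

```text
[ 0.37   0.28  -0.     1.507  0.     1.354  1.156] 1.968229649233871e-12 (np.float64(0.05613468789033661), ('body', 1, array([ 0.05, -0.04,  0.56])))
tool z [ 0.6372817  -0.30638543 -0.70710678] outward 0.9012524245251862 -0.4332944348678779
[ 0.32  -0.09  -0.     2.143  0.29   0.32   0.867] 5.9649660900676615e-12 3.3708543016846236e-11 (np.float64(0.058917748434601194), ('body', 5, array([ 0.33, -0.16,  0.63]))) (np.float64(0.05613468789033661), ('body', 1, array([ 0.05, -0.04,  0.56])))
[ 0.52 -0.25  0.42] 0.0
[ 0.523 -0.263  0.41 ] 9.3
[ 0.525 -0.271  0.406] 18.6
[ 0.526 -0.273  0.407] 27.6
[ 0.524 -0.266  0.412] 36.4
[ 0.52 -0.25  0.42] 45.0
```

Run:
```python
from h import *
P=np.load("plan.npz")
manip.move_l([.4335,-.3295,.36],velocity=.05)
manip.move_l([.4335,-.3295,.50],velocity=.12)
s=manip.get_state();print(s["time_s"],s["eef_pos"],s["finger_gap"],s["wrist_force"].round(2))
print(pathclear(s["qpos"],P["qa"]))
manip.goto_joints(list(P["qa"]));manip.hold(.3)
s=manip.get_state();print(s["time_s"],s["eef_pos"],s["finger_gap"],s["wrist_force"].round(2))
for n in("side","wrist"):
    im,d=imaging.capture(n);cv2.imwrite(f"pics/{n}4.png",im[:,:,::-1])
manip.goto_joints(list(P["qt"]));s=manip.get_state();print(s["time_s"],s["tool_rot"],s["qpos"].round(3),s["finger_gap"])
im,d=imaging.capture("side");cv2.imwrite(f"pics/side5.png",im[:,:,::-1])
manip.hold(1.2)
manip.goto_joints(list(P["qa"]));manip.hold(.3)
s=manip.get_state();print(s["time_s"],s["eef_pos"],s["tool_rot"],s["finger_gap"],s["wrist_force"].round(2))
p=imaging.camera_params("wrist")
im,d=imaging.capture("wrist");cv2.imwrite(f"pics/w6.png",im[:,:,::-1]);np.savez("pics/w6.npz",d=d,**{k:np.array(x) for k,x in p.items()})
im,d=imaging.capture("side");cv2.imwrite(f"pics/side6.png",im[:,:,::-1]);np.save("pics/side6_d.npy",d)
im,d=imaging.capture("top");cv2.imwrite(f"pics/top6.png",im[:,:,::-1]);np.save("pics/top6_d.npy",d)
a=cv2.imread("pics/side5.png")[20:270,150:450];b=cv2.imread("pics/side6.png")[20:270,150:450]
cv2.imwrite("pics/cmp.png",np.hstack([cv2.resize(a,(400,333)),cv2.resize(b,(400,333))]))
```

```text
11.3167 [ 0.43333044 -0.32935837  0.4991714 ] 0.7244005034826615 [ 0.05  0.55 -2.4 ]
(np.float64(0.04057146618958592), ('wall', 5, array([ 0.43, -0.33,  0.58])))
12.2333 [ 0.51939526 -0.25084883  0.57451351] 0.7228986014371723 [ 0.25  0.01 -1.92]
13.3083 [2.82233045 0.73044372 2.23276387] [ 0.321 -0.09   0.     2.141  0.29   0.322  0.867] 0.7253426690230338
15.8333 [ 0.51962642 -0.24983625  0.57521856] [3.14144792e+00 6.19205379e-04 2.35619290e+00] 0.7223535016359112 [ 0.18  0.17 -1.75]
```

View pics/cmp.png

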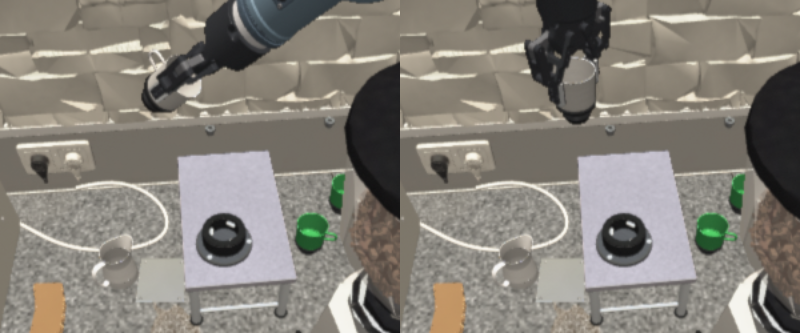

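View pics/w6.png

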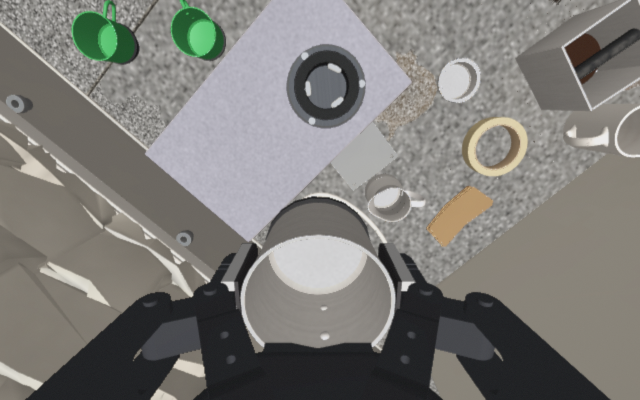

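Run:
```python
from h import *
w=np.load("pics/w6.npz");p={k:w[k] for k in("fx","fy","cx","cy","T")}
s=manip.get_state();R=Rn.from_euler('xyz',s["tool_rot"]);e=s["eef_pos"]
C=cloud(p,w["d"],230,410,190,385).reshape(-1,3);ok=w["d"][190:385,230:410].ravel()>0
L=R.inv().apply(C-e)   # tool frame
L=L[ok]
k=L[(np.hypot(L[:,0],L[:,1])<.045)&(L[:,2]>.1)&(L[:,2]<.24)]
h=np.histogram(k[:,2],bins=np.arange(.1,.24,.004));print([(round(a,3),int(b)) for a,b in zip(h[1],h[0]) if b])
zr=np.percentile(k[:,2],1);print("rim depth",zr)
t=k[(k[:,2]<zr+.006)&(k[:,0]>-.1)]
r=least_squares(lambda x:np.hypot(t[:,0]-x[0],t[:,1]-x[1])-x[2],[0,0,.03],loss="soft_l1",f_scale=.001);print("rim circle tool frame",r.x,len(t))
r2=least_squares(lambda x:np.hypot(t[:,0]-x[0],t[:,1]-x[1])-.0305,[0,0],loss="soft_l1",f_scale=.001);print(r2.x)
im=cv2.imread("pics/w6.png");cv2.imwrite("pics/w6c.png",cv2.resize(im[190:385,225:415],None,fx=3,fy=3))
for X in ([0,0,.13],):
    for a in range(0,360,30):
        pass
ax=[proj(p,e+R.apply([.031*np.cos(a),.031*np.sin(a),zr])) for a in np.radians(range(0,360,45))];print(np.round(ax,1).tolist())
```

```text
[(np.float64(0.1), 615), (np.float64(0.104), 166), (np.float64(0.112), 78), (np.float64(0.116), 79), (np.float64(0.12), 31), (np.float64(0.124), 19), (np.float64(0.128), 579), (np.float64(0.132), 1910), (np.float64(0.136), 1295), (np.float64(0.14), 1569), (np.float64(0.144), 1630), (np.float64(0.148), 1449), (np.float64(0.152), 1352), (np.float64(0.156), 1313), (np.float64(0.16), 1158), (np.float64(0.164), 962), (np.float64(0.168), 821), (np.float64(0.172), 749), (np.float64(0.176), 780), (np.float64(0.18), 4348), (np.float64(0.184), 164), (np.float64(0.188), 1)]
rim depth 0.10064326626303484
rim circle tool frame [-1091.48262191    10.2554353   1091.54765047] 750
[-0.00903586  0.00676156]
[[320.9, 284.4], [399.8, 312.6], [424.2, 374.0], [388.8, 427.0], [320.6, 447.0], [252.5, 427.3], [217.2, 374.4], [241.9, 313.0]]
```

View pics/w6c.png

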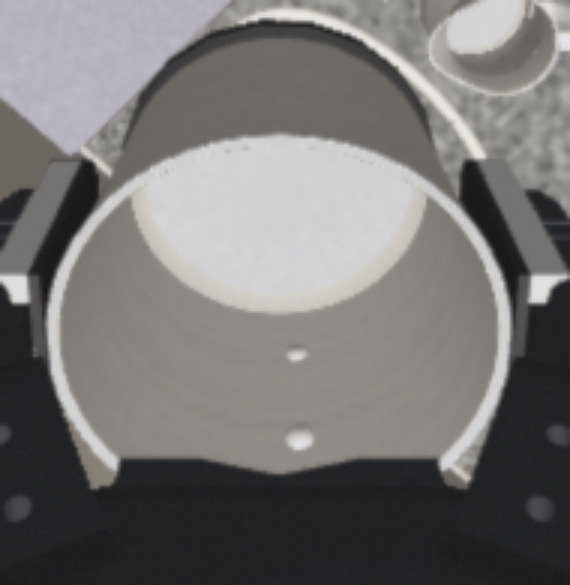

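Run:
```python
from h import *
w=np.load("pics/w6.npz");p={k:w[k] for k in("fx","fy","cx","cy","T")}
s=manip.get_state();R=Rn.from_euler('xyz',s["tool_rot"]);e=s["eef_pos"]
C=cloud(p,w["d"],240,400,190,350).reshape(-1,3)
L=R.inv().apply(C-e)
h=np.histogram(L[:,2],bins=np.arange(.124,.14,.001));print([(round(a,3),int(b)) for a,b in zip(h[1],h[0]) if b])
rr=np.hypot(L[:,0],L[:,1])
t=L[(L[:,2]>.127)&(L[:,2]<.133)&(rr<.036)&(abs(L[:,1])<.0335)]
r=least_squares(lambda x:np.hypot(t[:,0]-x[0],t[:,1]-x[1])-x[2],[0,0,.03],loss="soft_l1",f_scale=.001);print("rim",r.x,len(t))
# colour-based: bright rim edge, outer contour points, cast onto tool plane z=.1295
im=cv2.imread("pics/w6.png").astype(int)
pts=[(225+x/3,190+y/3) for x,y in ((280,134),(200,148),(130,185),(75,250),(48,330),(360,148),(430,185),(487,250),(512,330),(505,380),(60,385))]
o=np.array(p["T"])[:3,3]
X=[]
for u,v in pts:
    o,d=ray(p,u,v);lo=R.inv().apply(o-e);ld=R.inv().apply(d);X.append(lo+ld*(.1295-lo[2])/ld[2])
X=np.array(X);r=least_squares(lambda x:np.hypot(X[:,0]-x[0],X[:,1]-x[1])-x[2],[0,0,.03]);print("clicked",r.x,r.fun.round(4))
k=C[(L[:,2]>.178)&(L[:,2]<.186)&(rr<.03)];print("inside bottom z range -> level",np.linalg.lstsq(np.c_[k[:,:2],np.ones(len(k))],k[:,2],rcond=None)[0])
```

```text
[(np.float64(0.129), 1), (np.float64(0.13), 39), (np.float64(0.131), 179), (np.float64(0.132), 722), (np.float64(0.133), 571), (np.float64(0.134), 215), (np.float64(0.135), 271), (np.float64(0.136), 292), (np.float64(0.137), 283), (np.float64(0.138), 301), (np.float64(0.139), 316)]
rim [-2.42312060e-05 -7.43874586e-04  3.05163782e-02] 941
clicked [ 0.00221375 -0.00053     0.02986969] [ 0.0003  0.0001 -0.0001 -0.0004  0.0003  0.     -0.0002 -0.0003  0.0001
  0.0001 -0.0001]
inside bottom z range -> level [ 0.02744055 -0.03067577  0.37103352]
```

Run:
```python
from h import *
def cf(X,r0):
    r=least_squares(lambda x:np.hypot(X[:,0]-x[0],X[:,1]-x[1])-x[2],[*X[:,:2].mean(0),r0],loss="soft_l1",f_scale=.001);return r.x.round(4),round(float(np.abs(r.fun).mean()),4)
for n in("w1","w2","w6"):
    ww=np.load(f"pics/{n}.npz");pp={q:ww[q] for q in("fx","fy","cx","cy","T")};C=cloud(pp,ww["d"],0,640,0,400)
    g=cv2.cvtColor(cv2.imread(f"pics/{n}.png"),cv2.COLOR_BGR2GRAY)
    near=(np.hypot(C[...,0]-.4575,C[...,1]+.174)<.06)
    m=(near&(C[...,2]>.18)&(C[...,2]<.195)).astype(np.uint8)*255
    cs,_=cv2.findContours(m,cv2.RETR_CCOMP,cv2.CHAIN_APPROX_NONE)
    print(n,"ring gray",np.median(g[m>0]),"z",np.median(C[m>0][:,2]).round(4))
    for c in cs:
        if len(c)<60: continue
        X=np.array([onplane(pp,u,v,.1845) for u,v in c[:,0]]);print("  contour",len(c),cf(X,.03))
    # base plate: circle edge gray 70..120 on plane .15 (100mm dia)
    b=(near&(C[...,2]>.145)&(C[...,2]<.158)&(np.hypot(C[...,0]-.4575,C[...,1]+.174)>.038));t=C[b]
    print("  base bbox",((t.min(0)+t.max(0))/2).round(4),(t.max(0)-t.min(0)).round(4),"z",np.median(t[:,2]).round(4))
w=np.load("pics/w2.npz");p={k:w[k] for k in("fx","fy","cx","cy","T")}
C=cloud(p,w["d"],265,365,140,245).reshape(-1,3);k=C[(C[:,2]>.165)&(C[:,2]<.174)&(np.hypot(C[:,0]-.433,C[:,1]+.3295)<.026)]
print("bottom slope w2",np.linalg.lstsq(np.c_[k[:,:2],np.ones(len(k))],k[:,2],rcond=None)[0],len(k))
```

```text
w1 ring gray 50.0 z 0.1831
  contour 229 (array([ 0.4567, -0.174 ,  0.0358]), 0.0004)
  contour 141 (array([ 0.4567, -0.174 ,  0.0255]), 0.0003)
  base bbox [ 0.4573 -0.1742  0.1496] [0.0988 0.0989 0.0089] z 0.1507
w2 ring gray 52.0 z 0.1831
  contour 305 (array([ 0.4566, -0.1756,  0.0361]), 0.0004)
  contour 195 (array([ 0.4567, -0.1757,  0.0251]), 0.0003)
  base bbox [ 0.4577 -0.1759  0.1514] [0.0995 0.0968 0.0127] z 0.1508
w6 ring gray 50.0 z 0.1831
  contour 204 (array([ 0.4576, -0.1743,  0.0358]), 0.0004)
  contour 134 (array([ 0.4576, -0.1743,  0.0256]), 0.0003)
  base bbox [ 0.4576 -0.1742  0.1496] [0.0993 0.0986 0.0084] z 0.1507
bottom slope w2 [1.61766935e-04 2.20013024e-03 1.70879330e-01] 1909
```

Run:
```python
from h import *
w=np.load("pics/w6.npz");p={k:w[k] for k in("fx","fy","cx","cy","T")}
s=manip.get_state();R=Rn.from_euler('xyz',s["tool_rot"]);e=s["eef_pos"]
C=cloud(p,w["d"],240,400,190,350);g=cv2.cvtColor(cv2.imread("pics/w6.png"),cv2.COLOR_BGR2GRAY)[190:350,240:400]
L=R.inv().apply((C-e).reshape(-1,3)).reshape(C.shape)
m=(g>190)&(L[...,2]>.17)&(L[...,2]<.195)&(np.hypot(L[...,0],L[...,1])<.028);m=cv2.erode(m.astype(np.uint8),np.ones((5,5)))>0
k=L[m];print(len(k));f=lambda x:k[:,0]*x[0]+k[:,1]*x[1]+x[2]-k[:,2]
r=least_squares(f,[0,0,.18],loss="soft_l1",f_scale=.0005);print("floor slopes tool x,y",r.x,np.abs(r.fun).mean(), k.min(0),k.max(0))
```

```text
3064
floor slopes tool x,y [0.00492431 0.00052398 0.1821137 ] 0.0004881746575941016 [-0.0268484  -0.02628576  0.17962835] [0.00504492 0.02473316 0.18400378]
```

Run:
```python
import cv2,numpy as np
a=cv2.imread("pics/side6.png")[50:125,250:310]
cv2.imwrite("pics/side6c.png",cv2.resize(a,None,fx=8,fy=8,interpolation=cv2.INTER_CUBIC))
```

```text
(no output)
```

View pics/side6c.png

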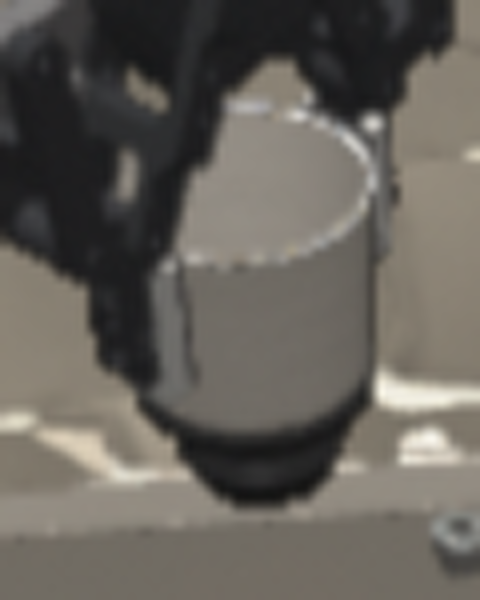

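Run:
```python
from h import *
s=manip.get_state()
q,e,a=ik([.4575,-.1743,.46],down(np.radians(135)),s["qpos"]);print(e,a,q.round(3),pathclear(s["qpos"],q))
manip.goto_joints(list(q))
manip.move_l([.4575,-.1743,.412],velocity=.06);manip.hold(.3)
s=manip.get_state();print(s["time_s"],s["eef_pos"],s["tool_rot"],s["wrist_force"].round(2))
for n in("side","top","wrist"):
    im,d=imaging.capture(n);cv2.imwrite(f"pics/{n}7.png",im[:,:,::-1])
a=cv2.imread("pics/side7.png")[100:240,250:390];b=cv2.imread("pics/top7.png")[150:290,260:400]
cv2.imwrite("pics/cmp7.png",np.hstack([cv2.resize(x,(400,400),interpolation=cv2.INTER_CUBIC) for x in(a,b)]))
```

```text
1.6916261784093793e-12 5.566714776449945e-12 [ 0.272  0.199 -0.     1.889  0.     1.053  1.057] (np.float64(0.05620533567990223), ('body', 1, array([ 0.05, -0.04,  0.56])))
17.8833 [ 0.45753742 -0.17433957  0.41224006] [3.14136312e+00 4.42472201e-04 2.35611475e+00] [ 0.15  0.57 -2.1 ]
```

View pics/cmp7.png

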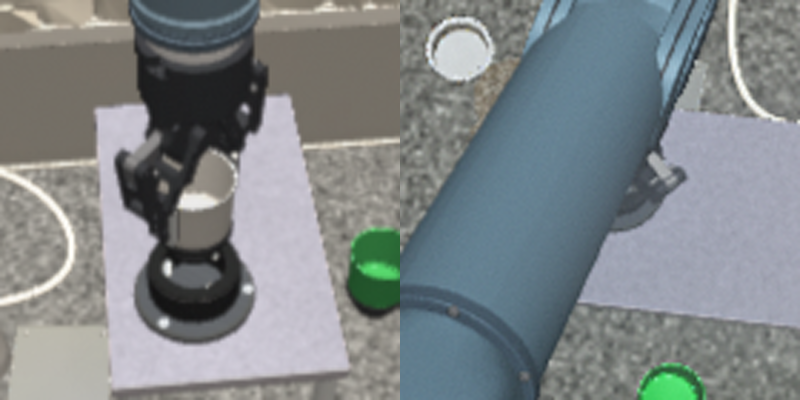

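View pics/wrist7.png

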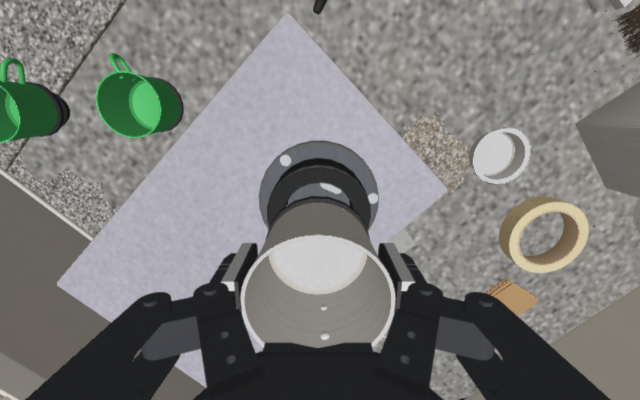

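```bash
cat > desc.py <<'E'
from h import *
X,Y=.4575,-.1743
def st(z,v=.02):
    manip.move_l([X,Y,z],velocity=v);s=manip.get_state()
    print(round(s["time_s"],2),round(z,4),s["eef_pos"].round(4),s["wrist_force"].round(1),round(s["finger_gap"],3));return s
E
python3 - <<'E'
from desc import *
for z in (.400,.394,.390):
    s=st(z)
    if np.linalg.norm(s["wrist_force"]-[0,0,-2])>5: break
else:
    for z in np.arange(.388,.3759,-.002):
        s=st(z)
        if s["wrist_force"][2]>14 or np.hypot(*s["wrist_force"][:2])>5: break
E
```

```text
18.78 0.4 [ 0.4575 -0.1743  0.4   ] [ 0.3  1.1 -2.2] 0.723
19.23 0.394 [ 0.4575 -0.1743  0.3939] [ 0.1 -0.3 -1.5] 0.727
19.58 0.39 [ 0.4575 -0.1743  0.3899] [-0.5 -0.2 -2. ] 0.724
19.83 0.388 [ 0.4575 -0.1743  0.3879] [ 0.8  0.5 -2.7] 0.722
20.08 0.386 [ 0.4575 -0.1743  0.3859] [ 0.3 -0.3 -2.3] 0.723
20.33 0.384 [ 0.4576 -0.1741  0.384 ] [ 0.5  0.1 -1.8] 0.725
20.58 0.382 [ 0.4576 -0.174   0.3821] [-0.8  2.7  1.6] 0.728
20.83 0.38 [ 0.4577 -0.1743  0.3803] [-0.2  1.4  2.4] 0.72
21.08 0.378 [ 0.4573 -0.1747  0.3777] [-0.4 -0.4 -1.4] 0.72
21.33 0.376 [ 0.4574 -0.1745  0.3756] [ 0.4 -0.4 -3.6] 0.728
```

Run:
```python
from desc import *
for z in np.arange(.3745,.362,-.001):
    s=st(z)
    if s["wrist_force"][2]>6 or np.hypot(*s["wrist_force"][:2])>6: break
```

```text
21.58 0.3745 [ 0.4573 -0.1741  0.3739] [ 1.9 -0.2 -7.6] 0.722
21.83 0.3735 [ 0.4571 -0.174   0.3728] [  1.    0.3 -11. ] 0.722
22.08 0.3725 [ 0.4572 -0.1739  0.3718] [  1.6   0.3 -14.5] 0.722
22.33 0.3715 [ 0.4574 -0.174   0.3712] [  1.5   1.4 -13.3] 0.723
22.58 0.3705 [ 0.4575 -0.174   0.3706] [  1.1   1.6 -10. ] 0.722
22.83 0.3695 [ 0.4575 -0.174   0.3704] [-2.7  3.7 -1.1] 0.723
23.08 0.3685 [ 0.4575 -0.174   0.3703] [-6.1  5.2  9.8] 0.726
```

Run:
```python
import desc
from desc import *
manip.hold(.4);s=manip.get_state();print(s["wrist_force"].round(1),s["wrist_torque"].round(2))
for dx in (.0004,.0008):
    desc.X=.4575-dx;desc.Y=-.1743+dx
    st(.3685);manip.hold(.4);f=np.array([ (manip.hold(.05),manip.get_state()["wrist_force"])[1] for _ in range(5)]).mean(0);s=manip.get_state();print(f.round(2),s["wrist_torque"].round(2),s["eef_pos"].round(4),s["tool_rot"].round(4))
    if np.hypot(*f[:2])<3:break
```

```text
[-6.6  6.  10.2] [ 1.11  1.28 -0.02]
23.73 0.3685 [ 0.4573 -0.1739  0.3703] [-5.7  5.4  8.2] 0.72
[-4.88  4.49  8.25] [0.79 1.06 0.01] [ 0.4573 -0.1739  0.3703] [3.1410e+00 9.0000e-04 2.3562e+00]
24.63 0.3685 [ 0.4572 -0.1738  0.3703] [-3.3  3.9  6.5] 0.721
[-3.26  3.02  6.  ] [0.56 0.76 0.  ] [ 0.4572 -0.1737  0.3703] [3.1408e+00 2.0000e-03 2.3563e+00]
```

Run:
```python
import desc
from desc import *
def go(dx,z):
    desc.X=.4575-dx;desc.Y=-.1743+dx
    st(z);manip.hold(.5);f=np.array([ (manip.hold(.05),manip.get_state()["wrist_force"])[1] for _ in range(6)]).mean(0);s=manip.get_state();print(dx,z,"mean",f.round(2),s["wrist_torque"].round(2),s["eef_pos"].round(4));return f
go(.0014,.3683)
go(.0016,.3679)
```

```text
25.53 0.3683 [ 0.4569 -0.1736  0.3703] [-2.3  1.6  5.5] 0.725
0.0014 0.3683 mean [-1.99  0.93  6.23] [0.24 0.55 0.03] [ 0.457  -0.1736  0.3703]
26.58 0.3679 [ 0.4569 -0.1736  0.3703] [-2.8  1.4  8.5] 0.722
0.0016 0.3679 mean [-2.16  0.73  9.08] [0.18 0.72 0.13] [ 0.4569 -0.1735  0.3703]
```

Run:
```python
import desc
from desc import *
desc.X=.4575-.0019;desc.Y=-.1743+.0016
st(.3677);manip.hold(1.0)
for _ in range(4):
    f=np.array([ (manip.hold(.05),manip.get_state()["wrist_force"])[1] for _ in range(6)]);s=manip.get_state();print("mean",f.mean(0).round(2),f.std(0).round(2),s["wrist_torque"].round(2),s["eef_pos"].round(4),round(s["finger_gap"],3),s["time_s"])
for n in("side","wrist"):
    p=imaging.camera_params(n);im,d=imaging.capture(n);cv2.imwrite(f"pics/{n}8.png",im[:,:,::-1]);np.savez(f"pics/{n}8.npz",d=d,**{k:np.array(x) for k,x in p.items()})
a=cv2.imread("pics/side8.png")[120:240,265:385];b=cv2.imread("pics/wrist8.png")[120:360,200:440]
cv2.imwrite("pics/cmp8.png",np.hstack([cv2.resize(x,(400,400),interpolation=cv2.INTER_CUBIC) for x in(a,b)]))
# floor height of cup in world: home expects cup_center .213 -> floor ~ .213-.024=.189 ; rim .238
w=np.load("pics/wrist8.npz");p={k:w[k] for k in("fx","fy","cx","cy","T")}
R=Rn.from_euler('xyz',s["tool_rot"]);e=s["eef_pos"]
C=cloud(p,w["d"],240,400,190,350);g=cv2.cvtColor(cv2.imread("pics/wrist8.png"),cv2.COLOR_BGR2GRAY)[190:350,240:400]
L=R.inv().apply((C-e).reshape(-1,3)).reshape(C.shape)
m=(g>190)&(L[...,2]>.17)&(L[...,2]<.195)&(np.hypot(L[...,0],L[...,1])<.028);m=cv2.erode(m.astype(np.uint8),np.ones((5,5)))>0
k=C[m];r=least_squares(lambda x:(k[:,0]-.457)*x[0]+(k[:,1]+.174)*x[1]+x[2]-k[:,2],[0,0,.19],loss="soft_l1",f_scale=.0005);print("floor plane",r.x.round(4))
w=np.load("pics/side8.npz");p={k:w[k] for k in("fx","fy","cx","cy","T")};C=cloud(p,w["d"],290,345,150,200).reshape(-1,3);C=C[np.hypot(C[:,0]-.457,C[:,1]+.174)<.034];print("side: rim z",np.percentile(C[C[:,2]<.25,2],[90,98]))
```

```text
27.63 0.3677 [ 0.4568 -0.1735  0.3703] [-2.2  1.3 10.2] 0.722
mean [-1.91  1.65  9.69] [0.47 0.42 0.74] [0.2  0.71 0.08] [ 0.4568 -0.1736  0.3703] 0.727 28.9333
mean [-2.08  1.53 10.03] [0.71 0.68 0.54] [0.14 0.69 0.05] [ 0.4568 -0.1736  0.3703] 0.721 29.2333
mean [-2.1   1.53 10.03] [0.32 0.53 0.4 ] [0.15 0.73 0.05] [ 0.4568 -0.1736  0.3703] 0.72 29.5333
mean [-2.28  1.43 10.34] [0.46 0.21 0.51] [0.19 0.68 0.04] [ 0.4568 -0.1736  0.3703] 0.724 29.8333
floor plane [ 0.0015 -0.0005  0.1882]
side: rim z [0.23613999 0.24161774]
```

View pics/cmp8.png

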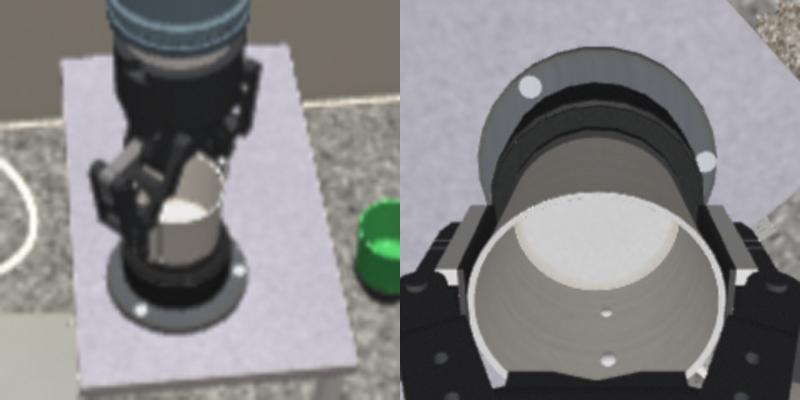

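Run:
```python
from h import *
print(manip.get_state()["wrist_force"].round(1));manip.sign_off();s=manip.get_state();print(s["time_s"],s["wrist_force"].round(1))
```

```text
[-2.4  1.5 10. ]
the job is handed in; nothing more can be done
the job is handed in; nothing more can be done
```

The cup is seated in the dock, still gripped and pressed down with about 10 N, and the job was handed in at about 30 s; no verdict was given.

**What I did:** I picked the steel cup on the riser (top view pixel 397, 222) over the milk jug and the green cups, and gripped it from above across the handle with 80 N. I lifted it clear, tipped it 45° for just over a second and brought it level again. Then I lowered it into the dock until the catches gave way, and kept on until the flange met the ring.

**Last checks:**
- **Seating:** The cup floor was level to about 0.1° and stood 17–18 mm higher than on the riser, where 18 mm is expected for fully home. The side picture shows no gap between flange and ring.
- **Push and grip:** The wrist force was steady at about 10 N downward push, with the finger gap unchanged.

**What was off:**
- **Sideways force:** When the cup first bottomed out the sideways force was about 8–9 N. I shifted the target by about 2.5 mm, which left about 2.6 N.
- **Click force:** The force at the click only reached about 2.5 N in my step readings, not 10 N. After that the catches pulled the cup down with up to 14 N.
- **Dock position:** The separate dock measurements differed by up to 2 mm; the seated position lay within that spread.
- **After handing in:** I could not read the force again, because the interface closes at that point.

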